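Put the notched lid back on the wax brush jar

TASK

Put the beechwood lid back on the green glass brush jar: turn it so that the notch in its edge goes round the handle of the brush leaning out over the jar's rim, then set it down gently until it lies flat and fully home on the rim. Leave the jar standing where it is, leave the other things on the bench where they lie, and let go of the lid.

Things in the scene. Friction and masses are not known exactly. Their poses are not given: they have to be found in the camera images.
- jar: Green glass jar, loose, standing upright, 600 g: 110 mm outside, 100 mm inside diameter, rim at 100 mm. A rim clip holds a flat brush fast in it; the wooden handle (16 mm wide along y, 8 mm thick) leans out over the rim towards the jar's +x, 18 degrees from upright. Origin: centre of its underside; z up, x from the axis towards the handle.
- jar_mouth (a point): Centre of the jar's open mouth, at the height of the rim (100 mm above the jar's underside); axes as the jar's.
- jar_brush (a point): Middle of the brush handle where it crosses the height of the rim, 42 mm from the jar's axis along the jar's +x.
- jar_brush_end (a point): Upper end of the brush handle: 66 mm from the jar's axis along the jar's +x, 174 mm above the jar's underside.
- lid: Beechwood lid lying right way up, loose, 140 g: plug below (92 mm diameter, 8 mm deep, fits the mouth with 4 mm to spare all round), disc (116 mm, 10 mm thick), bar grip on top. A notch 30 mm wide through disc and plug runs from 28 mm off the axis out to the edge, along +x. Origin: centre of the plug's underside; z up. Home: origin 92 mm above the jar's, x along the jar's x.
- lid_notch (a point): Point in the middle of the notch, at the underside of the disc: 42 mm from the lid's axis along the lid's +x, 8 mm above the plug's underside. When the lid is home it coincides with jar_brush.
- lid_grip (a point): Where to hold the lid: in the upright bar grip on its axis, 42 mm above the plug's underside. The bar is 52 mm long (along the lid's x, so it points at the notch), 20 mm wide (along y) and 36 mm high, from 18 to 54 mm above the plug's underside. Fingers closing along the lid's y keep clear of the brush.
- sanding_block: Bystander: beechwood sanding block with a cork sole, 110 x 50 x 36 mm, lying between jar and lid, farther from the robot. Origin: centre of its underside; x along its length.
- gummi: Bystander: red rubber edge gummi, 65 x 40 x 22 mm, lying between jar and lid, nearer to the robot. Origin: centre of its underside; x along its length.
- groove_pick: Bystander: aluminium groove pick, 142 mm long, up to 18 mm wide and 12 mm high, at the left. Origin: on its underside near the middle; x along it towards its tip.
- cork_block: Bystander: cork block, 90 x 50 x 32 mm, at the right. Origin: centre of its underside; x along its length.
- scraper: Bystander: clear plastic scraper lying flat, 140 x 60 x 5 mm, at the right. Origin: centre of its underside; x along its length.
- horsehair_brush: Bystander: wooden hand brush lying on its bristles, 130 x 62 x 36 mm, beyond the work, to the right. Origin: centre of its underside; x along its length.
- wax_tin: Bystander: round aluminium wax tin, 70 mm diameter, 34 mm high, at the left. Origin: centre of its underside.
- wax_bar: Bystander: ivory wax bar, 85 x 40 x 24 mm, beyond the work, to the left. Origin: centre of its underside; x along its length.
There are look-alikes about, which are no part of the job. Several things look just like the lid: the one meant starts nearest to the robot's base.

How it is judged (in metres and radians):
On the way:
1. the lid is lifted clear of the bench (height (world z) of lid above 0.03 m), for 0.2 s.
At the end, for the whole second after the job is handed in: Lid flat and fully home on the rim: within 3 mm of its seated height and 7 mm of the jar's axis, under 3.4 degrees of tilt, its notch (middle within 15 mm) round the brush handle; jar upright, within 30 mm of where it stood; both released and at rest (horizontal distance between lid and jar_mouth below 0.007 m and z of lid in the frame of jar between 0.088 and 0.095 m and horizontal distance between lid_notch and jar_brush below 0.015 m and angle between each of lid, jar's own z axis and vertical below 0.06 rad and distance of jar from where it was at the start of the episode below 0.03 m and linear speed of each of lid, jar below 0.02 m/s); the robot touches nothing.
It fails at once if the lid is pressed or knocked hard on the jar or its brush (over 60 N) (contact force between lid and jar above 60 N).
It fails at once if the lid is dropped (falls free, out of the fingers, faster than 0.4 m/s, that is from over 8 mm) (contact force between lid and the fingers below 0.3 N and linear speed of lid above 0.4 m/s).
It fails at once if the jar is tipped (over 15 degrees) (angle between jar's own z axis and vertical above 0.26 rad).
It fails at once if a bystander is moved more than 30 mm (distance of any of sanding_block, gummi, groove_pick, cork_block, scraper, horsehair_brush, wax_tin, wax_bar from where it was at the start of the episode above 0.03 m).
It also fails if it takes over 43 s, if anything falls off the work surface, if the arm or the gripper's body presses on something with over 40 N, if the wrist force passes 120 N, or if a joint passes its speed limit or range.

ROBOT

A 7-joint arm with a two-finger parallel gripper is mounted at the origin on the work surface. World frame = base frame: x ahead of the robot, y to its left, z up, the work surface at z = 0. Lengths are in m, angles in degrees, forces in N, time in s.
With the tool pointing down it reaches from about 0.425 to 0.875 m from the base axis. Payload 4.7 kg.
Tool frame: the origin (TCP) lies on the centre line of the jaws, within the pads' length; the fingertips stand 8 mm ahead of it and the grasp point (between the pads) lies 11 mm behind it; z points along the fingers, y is the line along which they close (so a half turn about z gives the same grasp; the last joint's range is limited). The gripper opens to 87 mm and grips with 3 to 60 N. Pads are 19 mm wide; open, the fingers measure 117 mm over their backs; the gripper's body (75 mm by 190 mm) begins 51 mm behind the grasp point.
Start: joints at [67.729, 18.392, -4.016, 83.108, 1.295, 78.541, -3.26], TCP at [0.255, -0.598, 0.231] pointing down, gripper open.
Joint ranges: [-163.93, 163.93], [-17.29, 119.83], [-79.2, 71.16], [3.27, 140.29], [-89.18, 269.18], [5.43, 117.66], [-154.24, 154.24]. Speed limits (degrees/s): [147.25, 147.25, 180, 180, 180, 180, 180].

INTERFACE

Orientations are given as a 3x3 rotation matrix whose columns are the frame's x, y, z axes.
In Python, from station import bot gives the robot as it stands.
- The arm moves only by the shell command python3 -m jog 'ROWS' [OPENING]. ROWS is JSON, a list of rows, each an object with "dp": the shift along the tool's x, y, z in mm, a list of three; "spin": the turn about the tool's z in rad. A call has 1 to 8 rows; each row is the pose to reach, as a shift and turn from the pose commanded when the call began, along the tool's axes at that moment; what a row does not reach only later rows make up. A row lasts 1/10 s, in which the tool goes at most 50 mm and 8.59 degrees, less where a joint would pass 70% of its speed; a pose out of reach is approached as far as the arm can. A call with a gripper value outside its range is refused whole. OPENING is the finger opening in mm, from 0 to 87, set as the call begins (- or left out, the last holds). The fingers move at their own pace and stop on an object; the grip force is fixed at half the most. Time passes only in rows, so rows that repeat a pose let the fingers close. It gives the time, the measured TCP pose, the force, the opening and the grip force at its end, in the units of the state.
- bot.observe(): the state, without advancing time (a new reading comes with each control period).
- bot.capture(name): name is "scene" or "top" or "wrist"; returns a dict with "color" (384x512x3 uint8, red, green, blue), "range_z" (384x512 float32, m along the optical axis (not along the pixel's ray), 0 where there is no reading), "fov_y" (degrees; the focal length in pixels is half the picture's height over the tangent of half this angle, whatever the lens; pixels are square), "cx", "cy" (the principal point, pixels), "dist_coeffs" ([k1, k2, p1, p2, k3] as OpenCV has them; the pictures are not rectified), "R" (3x3) and "t" (3): a world point X has camera coordinates R X + t. Camera axes: x right, y down, z forward; pixel columns grow to the right and rows downward; lengths in m; the calibration is good to about 2 mm. A picture is of the moment at which its call begins.
- bot.finish_job(): hands the job in; it is judged then, once.
The state is a dict: "time_s": time; "joint_pos": joint angles; "joint_vel": joint speeds; "joint_torque": joint torques, N m; "tool_pos": TCP position; "eef_rot": TCP orientation; "ft_force": force on the tool from outside, world axes, zero at the start; "wrist_torque": the same for the moment, N m; "grip_width": finger opening in m; "finger_force": force on a finger pad.
Only numpy, scipy, OpenCV 4.12 (cv2) and the standard library are available. Lean on these libraries where they do the work, as an engineer would, in place of code of your own. Each camera call takes 0.05 s, during which the arm holds its last target. There are 200 camera calls.

## Working session

There is one attempt and no reset: what is moved stays moved. The work goes in short steps, Python scripts to look and compute and a shell command to move; the robot and the scene stay as the last step left them, time stands still between calls to the robot, and variables do not carry over. Pictures are saved under pics/ and viewed, at most 10 in all, crops included, and the job is handed in when it is done.

```bash
mkdir -p pics; cat > h.py <<'E'
import numpy as np,cv2,pickle
from station import bot
def snap(n,f):
    c=bot.capture(n);pickle.dump(c,open(f+'.pkl','wb'));cv2.imwrite(f'pics/{f}.png',c['color'][:,:,::-1]);return c
def load(f): return pickle.load(open(f+'.pkl','rb'))
def world(c,u,v,z=None):
    f=192/np.tan(np.radians(c['fov_y'])/2)
    K=np.array([[f,0,c['cx']],[0,f,c['cy']],[0,0,1]])
    p=cv2.undistortPoints(np.array([[[u,v]]],float),K,np.array(c['dist_coeffs'],float))[0,0]
    R=np.array(c['R']);t=np.array(c['t']);d=R.T@np.array([p[0],p[1],1]);o=-R.T@t
    if z is None: 
        s=c['range_z'][int(round(v)),int(round(u))]
    else: s=(z-o[2])/d[2]
    return o+s*d
E
python3 - <<'E'
from h import *
a=snap('top','top1');b=snap('scene','scene1')
im=cv2.hconcat([cv2.imread('pics/top1.png')])
cv2.imwrite('pics/top1b.png',cv2.resize(im,(800,600)))
s=bot.observe();print(s['tool_pos'],s['eef_rot'],s['time_s'])
E
```

```text
[ 0.25454305 -0.59754304  0.2295691 ] [[ 9.19969446e-01  3.91989266e-01 -7.96885031e-04]
 [ 3.91990060e-01 -9.19968073e-01  1.59269798e-03]
 [-1.08788276e-04 -1.77760449e-03 -9.99998414e-01]] 0.1
```

View pics/top1b.png

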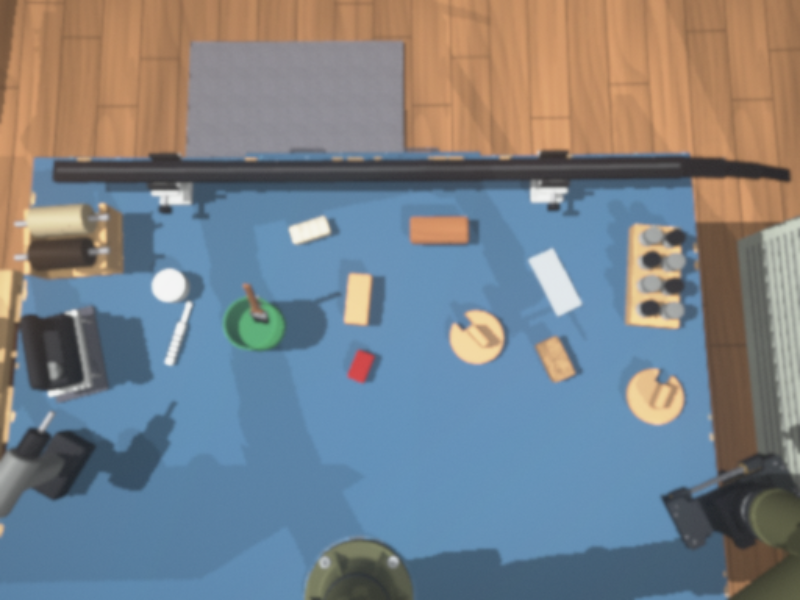

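View pics/scene1.png

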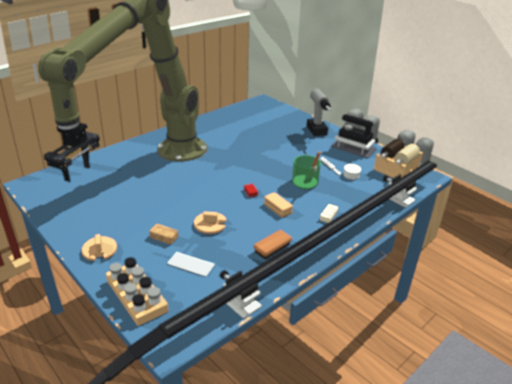

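The top view, in 800x600 pixels, shows two lids at (477,337) and (655,396), the robot base at about (358,585) and the jar at (254,323). The lid at (477,337) is closer to the base (about 275 px against 350), so it is the one meant. I'll confirm that in a crop.

```bash
python3 - <<'E'
from h import *
c=load('top1')
for n,u,v in [('A',305,216),('B',419,254)]:
    p=world(c,u,v,.018);print(n,p,np.hypot(*p[:2]))
im=c['color'][:,:,::-1]
a=cv2.resize(im[185:245,275:335],(480,480),interpolation=cv2.INTER_CUBIC)
b=cv2.resize(im[175:235,132:172],(320,480),interpolation=cv2.INTER_CUBIC)
cv2.imwrite('pics/crop1.png',cv2.hconcat([b,a]))
E
```

```text
A [ 0.5260452  -0.25532253  0.018     ] 0.5847334033565426
B [ 0.39955133 -0.62740391  0.018     ] 0.7438258777532623
```

View pics/crop1.png

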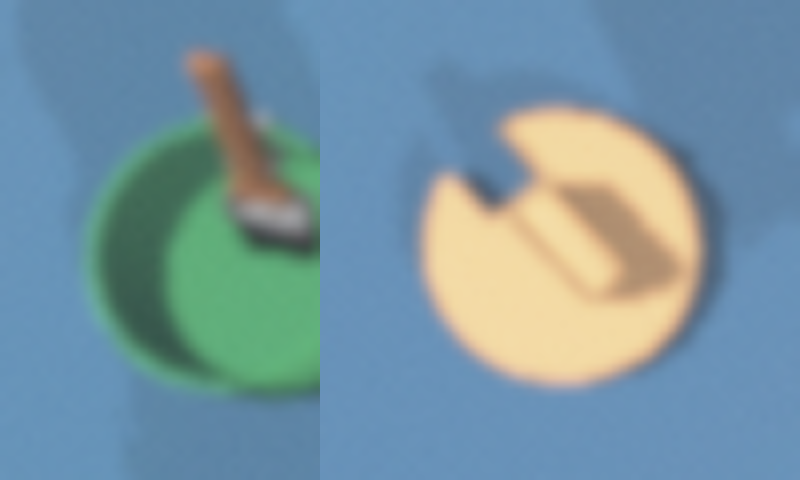

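The crop confirms it. The lid is centred at image (305.4,215.5), its notch points up-left (yaw about 43°), and its bar points at the notch. The brush leans up and slightly left from the jar. I'll move above the lid.

```bash
python3 -m jog '[{"dp":[48,-26,0],"spin":-0.1},{"dp":[90,-49,0],"spin":-0.2},{"dp":[132,-72,0],"spin":-0.3},{"dp":[174,-94,0],"spin":-0.35},{"dp":[216,-117,0],"spin":-0.35},{"dp":[258,-140,0],"spin":-0.35},{"dp":[300,-163,0],"spin":-0.35},{"dp":[342,-185,0],"spin":-0.35}]' 87
python3 - <<'E'
from h import *
s=bot.observe();print(s['tool_pos'],s['eef_rot'])
snap('wrist','w1')
c=load('top1')
print(world(c,162.6,206.5,.1),world(c,157.6,182.5,.174))
E
```

```text
time_s: 0.9
tool_pos: [0.4975, -0.2919, 0.2303]
eef_rot: [[0.73, 0.684, -0.0], [0.684, -0.73, -0.0], [-0.0, -0.0, -1.0]]
ft_force: [0.4, 0.5, -0.2]
grip_width: 0.0869
finger_force: 0.0
[ 0.49753414 -0.29189741  0.23029843] [[ 7.29794376e-01  6.83666562e-01 -4.48361857e-04]
 [ 6.83666618e-01 -7.29794461e-01 -3.81461997e-05]
 [-3.53291280e-04 -2.78691152e-04 -9.99999899e-01]]
[0.5528047  0.20787418 0.1       ] [0.61821475 0.20589017 0.174     ]
```

View pics/w1.png

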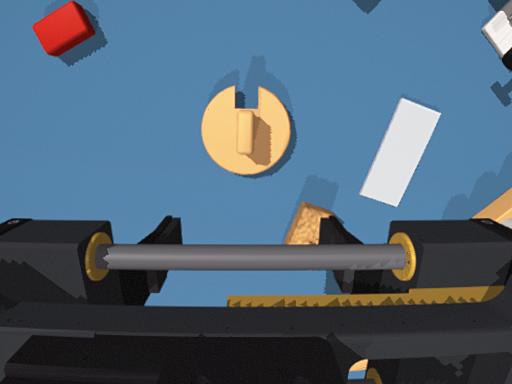

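In the wrist view the lid's disc is centred at about (246,130), the notch spans about x 235–258 at y 88–107, and the bar top runs from (246,110) to (245,153).

```bash
python3 - <<'E'
from h import *
c=load('w1')
im=c['color'].astype(int)
# disc edge via points
for p in [(202,130),(291,130)]: pass
m=((im[:,:,0]-im[:,:,2])>35).astype(np.uint8); m[200:]=0; m[:,:190]=0; m[:,300:]=0
cs=max(cv2.findContours(m,0,1)[0],key=cv2.contourArea)
(u,v),r=cv2.minEnclosingCircle(cs);ctr=world(c,u,v,.018);print(u,v,r,ctr,world(c,u+r,v,.018)-ctr)
a=world(c,246,111,.054);b=world(c,245,152,.054);print('bar',(a+b)/2,a-b,np.degrees(np.arctan2(*(a-b)[1::-1])))
n1=(world(c,235.5,97,.018)+world(c,258,97,.018))/2;d=n1-ctr;print('notch',n1,np.degrees(np.arctan2(d[1],d[0])))
cv2.imwrite('pics/crop2.png',cv2.resize(c['color'][70:190,190:310,::-1],(600,600),interpolation=cv2.INTER_CUBIC))
E
```

```text
245.0 129.0459747314453 45.352760314941406 [ 0.53141463 -0.25131783  0.018     ] [ 0.03994058 -0.04260453  0.        ]
bar [ 0.53142882 -0.25292618  0.054     ] [0.03527484 0.03112547 0.        ] 41.424222527608755
notch [ 0.56194599 -0.22600991  0.018     ] 39.6558740253693
```

View pics/crop2.png

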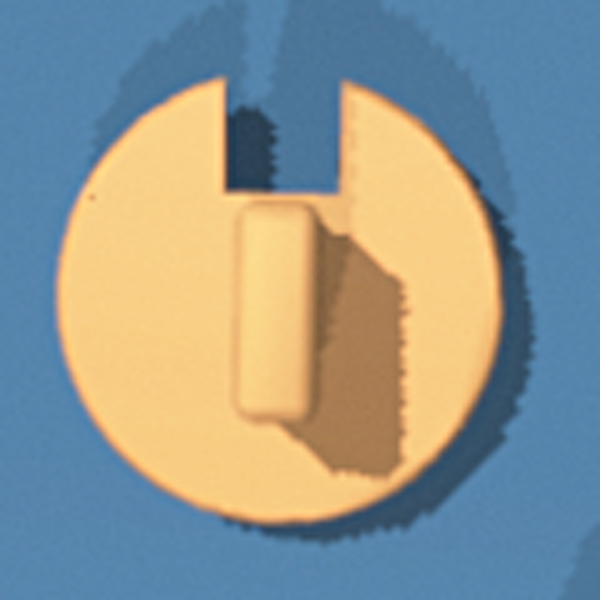

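The notch and bar edges are vertical in the image, so the tool yaw already matches. I'll descend and grip.

```bash
python3 -m jog '[{"dp":[40,-5.5,20],"spin":0},{"dp":[52,-5.5,60],"spin":0},{"dp":[52,-5.5,105],"spin":0},{"dp":[52,-5.5,145],"spin":0},{"dp":[52,-5.5,175],"spin":0},{"dp":[52,-5.5,190],"spin":0},{"dp":[52,-5.5,198],"spin":0},{"dp":[52,-5.5,198],"spin":0}]'
python3 -m jog '[{"dp":[0,0,0],"spin":0},{"dp":[0,0,0],"spin":0},{"dp":[0,0,0],"spin":0},{"dp":[0,0,0],"spin":0},{"dp":[0,0,0],"spin":0},{"dp":[0,0,0],"spin":0}]' 10
```

```text
time_s: 1.75
tool_pos: [0.531, -0.2543, 0.0323]
eef_rot: [[0.73, 0.684, -0.001], [0.684, -0.73, 0.0], [-0.0, -0.001, -1.0]]
ft_force: [0.2, 0.1, -0.1]
grip_width: 0.087
finger_force: 0.0
time_s: 2.35
tool_pos: [0.5311, -0.2542, 0.0327]
eef_rot: [[0.73, 0.684, 0.0], [0.684, -0.73, -0.0], [-0.0, 0.0, -1.0]]
ft_force: [-1.2, -0.5, -0.9]
grip_width: 0.0469
finger_force: 0.0
```

```bash
python3 -m jog '[{"dp":[0,0,0],"spin":0},{"dp":[0,0,0],"spin":0},{"dp":[0,0,0],"spin":0},{"dp":[0,0,0],"spin":0},{"dp":[0,0,0],"spin":0},{"dp":[0,0,0],"spin":0},{"dp":[0,0,0],"spin":0}]' 10
```

```text
time_s: 3.05
tool_pos: [0.5309, -0.2541, 0.0325]
eef_rot: [[0.73, 0.684, -0.0], [0.684, -0.73, 0.0], [-0.0, -0.0, -1.0]]
ft_force: [0.2, 1.1, -0.8]
grip_width: 0.0198
finger_force: 29.9
```

```bash
python3 -m jog '[{"dp":[0,0,-10],"spin":0},{"dp":[0,0,-35],"spin":0},{"dp":[0,0,-70],"spin":0},{"dp":[0,0,-110],"spin":0},{"dp":[0,0,-150],"spin":0},{"dp":[0,0,-190],"spin":0},{"dp":[0,0,-225],"spin":0},{"dp":[0,0,-247],"spin":0}]'
python3 -m jog '[{"dp":[6,-12,0],"spin":0},{"dp":[22,-40,0],"spin":0},{"dp":[41,-75,0],"spin":0},{"dp":[60,-111,0],"spin":0},{"dp":[79,-146,0],"spin":0},{"dp":[98,-181,0],"spin":0},{"dp":[114,-210,0],"spin":0},{"dp":[128,-237,0],"spin":0}]'
python3 -m jog '[{"dp":[19,-36,0],"spin":0.1},{"dp":[38,-71,0],"spin":0.22},{"dp":[57,-107,0],"spin":0.34},{"dp":[74,-138,0],"spin":0.46},{"dp":[88,-162,0],"spin":0.58},{"dp":[96,-176,0],"spin":0.7},{"dp":[98,-181,0],"spin":0.787},{"dp":[98,-181,0],"spin":0.787}]'
python3 - <<'E'
from h import *
c=load('w1');print('cam1',-np.array(c['R']).T@c['t'])
snap('wrist','w2')
E
```

```text
time_s: 3.85
tool_pos: [0.5319, -0.2544, 0.2838]
eef_rot: [[0.73, 0.684, 0.004], [0.684, -0.73, -0.002], [0.001, 0.005, -1.0]]
ft_force: [-0.0, 0.6, -1.5]
grip_width: 0.0199
finger_force: 29.9
time_s: 4.65
tool_pos: [0.4605, 0.009, 0.278]
eef_rot: [[0.728, 0.685, -0.002], [0.685, -0.729, -0.0], [-0.002, -0.001, -1.0]]
ft_force: [0.6, -0.1, -1.1]
grip_width: 0.0198
finger_force: 29.9
time_s: 5.45
tool_pos: [0.4083, 0.2066, 0.2782]
eef_rot: [[1.0, -0.031, -0.002], [-0.031, -1.0, -0.001], [-0.002, 0.001, -1.0]]
ft_force: [0.5, 0.0, -0.5]
grip_width: 0.0199
finger_force: 29.9
cam1 [ 0.55148569 -0.24130908  0.38375631]
```

View pics/w2.png

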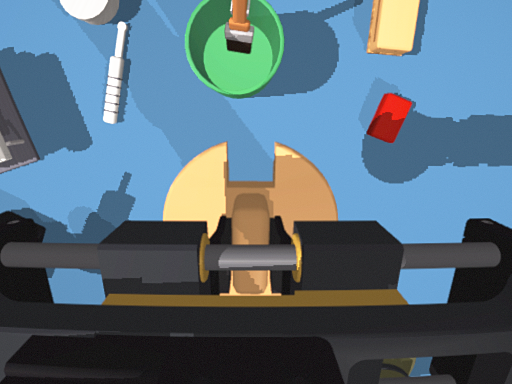

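The jar rim spans columns 185–284 with its bottom at row 98. The handle is near (240,10) and its ferrule near (240,30). The held lid's disc spans columns 164–337 and its notch 227–275. Next I'll measure all of these.

```bash
python3 - <<'E'
from h import *
from scipy.optimize import least_squares
c=load('w2');s=bot.observe();R=np.array(s['eef_rot']);p=np.array(s['tool_pos']);print(p,R[:,0])
im=c['color'].astype(int)
m=((im[:,:,1]-im[:,:,2]>15)&(im[:,:,1]-im[:,:,0]>30)).astype(np.uint8);m[110:]=0
cs=max(cv2.findContours(m,0,1)[0],key=cv2.contourArea)[:,0]
cs=np.array([q for q in cs if q[1]>3])
P=np.array([world(c,u,v,.1) for u,v in cs])
f=least_squares(lambda x:np.hypot(P[:,0]-x[0],P[:,1]-x[1])-x[2],[.55,.2,.055],loss='soft_l1',f_scale=.001)
print('jar',f.x,np.sqrt(np.mean(f.fun**2)))
j=f.x
H=[]
for v in range(0,27):
    for u in range(225,260):
        r,g,b=im[v,u]
        if r-b>40 and r>g+20:
            z=c['range_z'][v,u]
            if z>0:
                w=world(c,u,v); 
                if w[2]>.05:H.append(w)
H=np.array(H);print(len(H),H.min(0),H.max(0))
mu=H.mean(0);d=np.linalg.svd(H-mu)[2][0];d*=np.sign(d[2]);print('handle dir',d,'yaw',np.degrees(np.arctan2(d[1],d[0])))
q=mu+d*(.1-mu[2])/d[2];print('at rim',q,q[:2]-j[:2],np.degrees(np.arctan2(q[1]-j[1],q[0]-j[0])))
# lid disc top at z=p.z-.0325+.018
zt=p[2]-.0325+.018
L=((im[:,:,0]-im[:,:,2])>45).astype(np.uint8);L[:135]=0;L[218:]=0;L[:,:150]=0;L[:,350:]=0
cl=max(cv2.findContours(L,0,1)[0],key=cv2.contourArea)[:,0]
cl=np.array([k for k in cl if k[1]<212 and not 224<=k[0]<=278])
Q=np.array([world(c,u,v,zt) for u,v in cl])
g=least_squares(lambda x:np.hypot(Q[:,0]-x[0],Q[:,1]-x[1])-x[2],[p[0],p[1],.058],loss='soft_l1',f_scale=.001)
print('lid',g.x,np.sqrt(np.mean(g.fun**2)),'in tool',R.T@(np.r_[g.x[:2],p[2]]-p))
a=world(c,227.5,165,zt);b=world(c,274.5,165,zt);n=(a+b)/2-np.r_[g.x[:2],zt];print('notch w',np.linalg.norm(a-b),'yaw',np.degrees(np.arctan2(n[1],n[0])))
cv2.imwrite('pics/crop3.png',np.vstack([cv2.resize(c['color'][0:105,165:305,::-1],(700,525),interpolation=cv2.INTER_CUBIC)]))
E
```

```text
[0.40893632 0.2055406  0.27833107] [ 0.99951802 -0.03100548 -0.00154781]
jar [0.54409887 0.22049854 0.04735592] 0.015541635376990754
444 [0.58087418 0.20236629 0.05209739] [0.59761898 0.22812192 0.10948894]
handle dir [ 0.27265062 -0.10423462  0.9564501 ] yaw -20.92190834169914
at rim [0.59364007 0.21196615 0.1       ] [ 0.0495412  -0.00853239] -9.772081105315245
lid [0.40982195 0.20747166 0.05641023] 0.00018716004568633163 in tool [ 8.25331242e-04 -1.95759008e-03 -4.12251056e-06]
notch w 0.02864110037809746 yaw -2.9489269867706045
```

View pics/crop3.png

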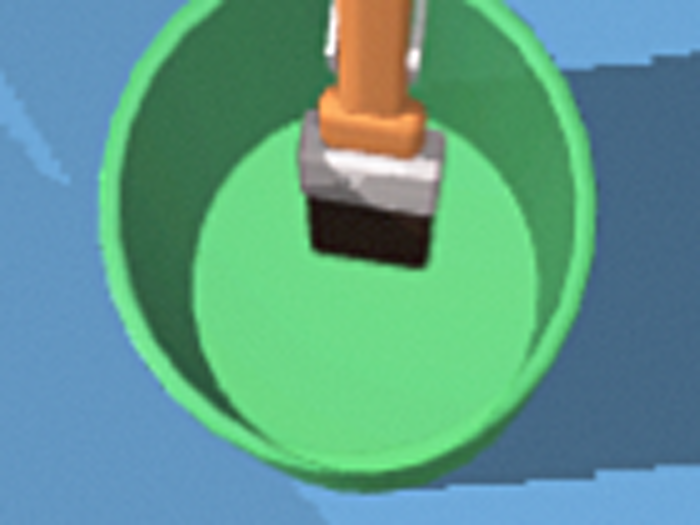

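```bash
python3 - <<'E'
from h import *
from scipy.optimize import least_squares
c=load('w2');im=c['color'].astype(int)
P=[]
for v in range(6,72):
    g=[u for u in range(170,300) if im[v,u,1]-im[v,u,2]>25 and im[v,u,1]-im[v,u,0]>40]
    P+= [world(c,g[0]-.5,v,.1),world(c,g[-1]+.5,v,.1)]
P=np.array(P)
f=least_squares(lambda x:np.hypot(P[:,0]-x[0],P[:,1]-x[1])-x[2],[.55,.2,.055],loss='soft_l1',f_scale=.001)
print('jar',f.x,np.median(abs(f.fun)));j=f.x
C=[]
for v in range(0,20):
    g=[u for u in range(225,260) if im[v,u,0]-im[v,u,2]>40 and im[v,u,0]>im[v,u,1]+20]
    C.append(((g[0]+g[-1])/2,v,g[-1]-g[0]+1))
for (u,v,w) in C[::4]: q=world(c,u,v);print(u,v,w,q,np.degrees(np.arctan2(q[1]-j[1],q[0]-j[0])))
E
```

```text
jar [0.555691   0.21971264 0.0543043 ] 0.00022229848869658939
239.0 0 15 [0.59564149 0.21238168 0.10731639] -10.398162302263923
239.0 4 15 [0.594392   0.21270399 0.09970856] -10.264872282498418
239.0 8 15 [0.59184268 0.21295693 0.09548972] -10.584857582932084
238.5 12 14 [0.58997881 0.21382489 0.08878993] -9.743561443341074
239.5 16 14 [0.58831592 0.21306301 0.08065804] -11.520267571522215
```

```bash
python3 -m jog '[{"dp":[20,-3,0],"spin":0.05},{"dp":[50,-6,0],"spin":0.1},{"dp":[85,-10,0],"spin":0.14},{"dp":[118,-14,0],"spin":0.14},{"dp":[138,-16.7,0],"spin":0.14},{"dp":[145.4,-16.7,0],"spin":0.14},{"dp":[145.4,-16.7,0],"spin":0.14},{"dp":[145.4,-16.7,0],"spin":0.14}]'
python3 -m jog '[{"dp":[0,0,10],"spin":0},{"dp":[0,0,25],"spin":0},{"dp":[0,0,40],"spin":0},{"dp":[0,0,55],"spin":0},{"dp":[0,0,65],"spin":0},{"dp":[0,0,70],"spin":0},{"dp":[0,0,70],"spin":0}]'
python3 - <<'E'
from h import *
snap('wrist','w3')
E
```

```text
time_s: 6.3
tool_pos: [0.5549, 0.2172, 0.2793]
eef_rot: [[0.985, -0.172, -0.001], [-0.172, -0.985, -0.001], [-0.001, 0.001, -1.0]]
ft_force: [-0.2, 0.7, -0.8]
grip_width: 0.0197
finger_force: 29.9
time_s: 7.0
tool_pos: [0.5558, 0.2169, 0.2086]
eef_rot: [[0.985, -0.173, -0.001], [-0.173, -0.985, -0.0], [-0.001, 0.001, -1.0]]
ft_force: [0.5, 0.3, -1.5]
grip_width: 0.0195
finger_force: 29.9
```

View pics/w3.png

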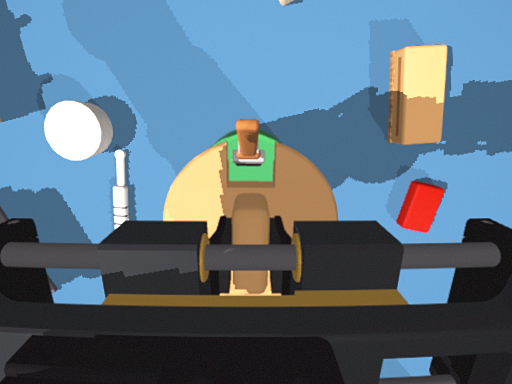

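The brush end (247,125) is inside the notch's column range of 227–275. The jar rim's far arc shows around (248,135), so I'll refine the lateral offset from that arc and the handle.

```bash
python3 - <<'E'
from h import *
from scipy.optimize import least_squares
c=load('w3');s=bot.observe();p=np.array(s['tool_pos']);R=np.array(s['eef_rot']);im=c['color'].astype(int)
P=[];px=[]
for u in list(range(217,233))+list(range(262,281)):
    g=[v for v in range(118,160) if im[v,u,1]-im[v,u,2]>15 and im[v,u,1]-im[v,u,0]>25]
    if g: P.append(world(c,u,g[0]-.5,.1));px.append((u,g[0]))
P=np.array(P);print(px[::3])
f=least_squares(lambda x:np.hypot(P[:,0]-x[0],P[:,1]-x[1])-.055,[.55,.2],loss='soft_l1',f_scale=.001)
j=f.x;print('jar',j,np.median(abs(f.fun)),np.linalg.inv(f.jac.T@f.jac).diagonal()**.5*.0005)
zt=p[2]-.0145
L=((im[:,:,0]-im[:,:,2])>30).astype(np.uint8);L[:140]=0;L[218:]=0;L[:,:150]=0;L[:,350:]=0
cl=max(cv2.findContours(L,0,1)[0],key=cv2.contourArea)[:,0]
cl=np.array([k for k in cl if k[1]<212 and not 222<=k[0]<=280])
Q=np.array([world(c,u,v,zt) for u,v in cl])
g=least_squares(lambda x:np.hypot(Q[:,0]-x[0],Q[:,1]-x[1])-x[2],[p[0],p[1],.058],loss='soft_l1',f_scale=.001)
l=g.x[:2];print('lid',g.x,np.median(abs(g.fun)))
print('move tool xy mm',1e3*(R.T@np.r_[j-l,0]))
for v in (122,135,145,150):
    h=[u for u in range(232,264) if im[v,u,0]-im[v,u,2]>40 and im[v,u,0]>im[v,u,1]+15]
    if h: q=world(c,(h[0]+h[-1])/2,v);print(v,h[0],h[-1],q,'in tool rel lid',1e3*(R.T@np.r_[q[:2]-l,0])[:2],'yaw from jar',np.degrees(np.arctan2(q[1]-j[1],q[0]-j[0])))
a=world(c,227.5,168,zt);b=world(c,275,168,zt);n=((a+b)/2)[:2]-l;print('notch tool',1e3*(R.T@np.r_[n,0]))
E
```

```text
[(217, 141), (220, 139), (223, 137), (226, 135), (229, 133), (232, 132), (264, 131), (267, 133), (270, 134), (273, 136), (276, 139), (280, 142)]
jar [0.5583799  0.21877292] 0.0006918221829348564 [0.00013029 0.00029103]
lid [0.5578399  0.21750518 0.05610149] 0.00012460915714942664
move tool xy mm [ 3.12226414e-01 -1.34211426e+00 -5.60061627e-05]
122 236 258 [0.62221777 0.20802645 0.17351966] in tool rel lid [65.04656928 -1.81662595] yaw from jar -9.555579121851968
135 238 257 [0.61288829 0.20945515 0.16149748] in tool rel lid [55.61063826 -1.60759889] yaw from jar -9.70048581683007
145 239 256 [0.6016798  0.2117512  0.12360284] in tool rel lid [44.17386541 -1.92731276] yaw from jar -9.211167219797941
150 237 255 [0.59485626 0.21456474 0.10142267] in tool rel lid [36.96610465 -3.51628478] yaw from jar -6.580964537910364
notch tool [ 3.84468486e+01  8.67488795e-01 -1.16523219e-02]
```

```bash
python3 -m jog '[{"dp":[-0.5,-1.6,12],"spin":-0.025},{"dp":[-0.5,-1.6,28],"spin":-0.025},{"dp":[-0.5,-1.6,44],"spin":-0.025},{"dp":[-0.5,-1.6,56],"spin":-0.025},{"dp":[-0.5,-1.6,64],"spin":-0.025},{"dp":[-0.5,-1.6,70],"spin":-0.025},{"dp":[-0.5,-1.6,70],"spin":-0.025}]'
python3 -m jog '[{"dp":[0,0,1.5],"spin":0},{"dp":[0,0,3],"spin":0},{"dp":[0,0,4.5],"spin":0},{"dp":[0,0,6],"spin":0},{"dp":[0,0,7],"spin":0},{"dp":[0,0,8],"spin":0},{"dp":[0,0,9],"spin":0},{"dp":[0,0,9],"spin":0}]'
```

```text
time_s: 7.75
tool_pos: [0.5555, 0.2185, 0.1386]
eef_rot: [[0.989, -0.149, -0.001], [-0.149, -0.989, -0.0], [-0.001, 0.001, -1.0]]
ft_force: [0.5, -0.1, -0.7]
grip_width: 0.0197
finger_force: 29.9
time_s: 8.55
tool_pos: [0.5558, 0.2187, 0.1303]
eef_rot: [[0.989, -0.149, -0.0], [-0.149, -0.989, -0.0], [-0.0, 0.0, -1.0]]
ft_force: [-0.9, -0.1, -1.9]
grip_width: 0.0197
finger_force: 29.9
```

```bash
python3 -m jog '[{"dp":[0,0,0.7],"spin":0},{"dp":[0,0,1.4],"spin":0},{"dp":[0,0,2.1],"spin":0},{"dp":[0,0,2.8],"spin":0},{"dp":[0,0,3.5],"spin":0},{"dp":[0,0,4.2],"spin":0},{"dp":[0,0,4.8],"spin":0},{"dp":[0,0,4.8],"spin":0}]'
```

```text
time_s: 9.35
tool_pos: [0.5558, 0.2187, 0.1256]
eef_rot: [[0.989, -0.149, -0.0], [-0.149, -0.989, -0.0], [-0.0, 0.0, -1.0]]
ft_force: [0.3, -0.3, -1.8]
grip_width: 0.02
finger_force: 29.9
```

```bash
python3 -m jog '[{"dp":[0,0,0.3],"spin":0},{"dp":[0,0,0.6],"spin":0},{"dp":[0,0,0.9],"spin":0},{"dp":[0,0,1.2],"spin":0},{"dp":[0,0,1.2],"spin":0}]'
```

```text
time_s: 9.85
tool_pos: [0.5559, 0.2187, 0.1246]
eef_rot: [[0.989, -0.149, 0.0], [-0.149, -0.989, -0.0], [0.0, 0.0, -1.0]]
ft_force: [-0.1, 0.7, -0.7]
grip_width: 0.0196
finger_force: 29.9
```

```bash
python3 -m jog '[{"dp":[0,0,0.3],"spin":0},{"dp":[0,0,0.6],"spin":0},{"dp":[0,0,0.9],"spin":0},{"dp":[0,0,1.2],"spin":0},{"dp":[0,0,1.2],"spin":0}]'
```

```text
time_s: 10.35
tool_pos: [0.556, 0.2188, 0.1245]
eef_rot: [[0.989, -0.149, 0.0], [-0.149, -0.989, -0.001], [0.0, 0.001, -1.0]]
ft_force: [-3.6, -2.1, 7.5]
grip_width: 0.0196
finger_force: 29.9
```

The lid made contact at exactly the expected home height, at 7.5 N. I'll release, retreat straight up and look.

```bash
python3 -m jog '[{"dp":[0,0,-0.3],"spin":0},{"dp":[0,0,-0.5],"spin":0},{"dp":[0,0,-0.5],"spin":0},{"dp":[0,0,-0.5],"spin":0},{"dp":[0,0,-0.5],"spin":0},{"dp":[0,0,-0.5],"spin":0},{"dp":[0,0,-0.5],"spin":0},{"dp":[0,0,-0.5],"spin":0}]' 60
python3 -m jog '[{"dp":[0,0,-5],"spin":0},{"dp":[0,0,-15],"spin":0},{"dp":[0,0,-35],"spin":0},{"dp":[0,0,-60],"spin":0},{"dp":[0,0,-90],"spin":0},{"dp":[0,0,-110],"spin":0},{"dp":[0,0,-120],"spin":0},{"dp":[0,0,-120],"spin":0}]'
python3 -m jog '[{"dp":[-10,0,0],"spin":0},{"dp":[-30,0,0],"spin":0},{"dp":[-55,0,0],"spin":0},{"dp":[-75,0,0],"spin":0},{"dp":[-85,0,0],"spin":0},{"dp":[-85,0,0],"spin":0}]'
python3 - <<'E'
from h import *
snap('wrist','w4')
E
```

```text
time_s: 11.15
tool_pos: [0.5559, 0.2188, 0.1238]
eef_rot: [[0.989, -0.149, -0.0], [-0.149, -0.989, -0.0], [-0.0, 0.0, -1.0]]
ft_force: [-0.5, 0.3, -1.1]
grip_width: 0.0595
finger_force: 0.0
time_s: 11.95
tool_pos: [0.5566, 0.2193, 0.2456]
eef_rot: [[0.989, -0.149, 0.003], [-0.149, -0.989, 0.001], [0.003, -0.001, -1.0]]
ft_force: [0.2, 0.1, -0.9]
grip_width: 0.0598
finger_force: 0.0
time_s: 12.55
tool_pos: [0.4703, 0.2315, 0.2432]
eef_rot: [[0.989, -0.147, -0.0], [-0.147, -0.989, -0.002], [-0.0, 0.002, -1.0]]
ft_force: [0.5, -0.1, 1.0]
grip_width: 0.06
finger_force: 0.0
```

View pics/w4.png

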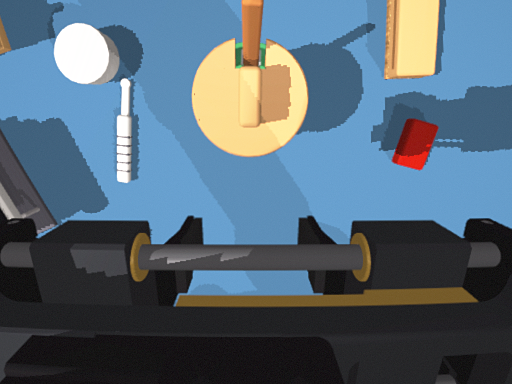

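The lid is on the jar at about (250,97), and the handle passes through the notch at (250,50). I'll check its height and tilt from the depth image.

```bash
python3 - <<'E'
from h import *
c=load('w4')
P=np.array([world(c,u,v) for u,v in [(205,97),(225,70),(222,125),(250,148),(280,125),(298,97),(285,65)]])
A=np.c_[P[:,:2],np.ones(len(P))];k,*_=np.linalg.lstsq(A,P[:,2],rcond=None)
print(P[:,2],'tilt deg',np.degrees(np.hypot(k[0],k[1])))
E
```

```text
[0.10859519 0.10874224 0.1104198  0.10902392 0.10933884 0.10883516
 0.10967391] tilt deg 0.2765028758109794
```

The disc top is at about 0.109–0.110 m with a tilt of about 0.3°, so the lid is home.

```bash
python3 -c "
from station import bot
print(bot.finish_job())"
```

```text
the job is handed in; nothing more can be done
None
```

The lid is on the jar with its notch round the brush handle, lying flat (about 0.3° tilt) at its home height and released; the job is handed in, and no verdict came back.

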